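# Square a blank into the fence corner and pack the gap

## Robot

A 6-joint arm with a two-finger parallel gripper is mounted at the origin on a cart in front of the work surface, level with it; the furniture and walls round the work are solid. World frame = base frame: x ahead of the robot, y to its left, z up, the work surface at z = 0. Lengths are in mm, angles in rad, forces in N, time in s.
With the tool pointing down it reaches from about 275 to 850 mm from the base axis. Payload 19 kg.
Tool frame: the origin (TCP) lies on the front face of the gripper's body, between the roots of the fingers; the fingertips stand 73 mm ahead of it and the grasp point (between the pads) lies 54 mm ahead of it; z points along the fingers, x is the direction in which the jaws open and shut, and the axes are right-handed (so a half turn about z gives the same grasp; the last joint's range is limited). The gripper opens to 85 mm and grips with 20 to 120 N. Pads are 22 mm wide; open, the fingers measure 114 mm over their backs; the gripper's body (76 mm by 85 mm) begins 54 mm behind the grasp point. The pads swing forward as they close: fully open they stand 13 mm farther back than shut.
Start: joints at [1.07, 0.15, 1.437, -0, 1.554, -0.134], TCP at [206.218, 536.725, 303.867] pointing down, gripper open.
Joint ranges: [-2.8, 2.8], [-0.68, 2.1], [0.12, 2.68], [-1.39, 4.53], [0.16, 2.79], [-2.81, 2.81]. Speed limits (rad/s): [1.89, 1.89, 2.22, 3.01, 3.01, 3.01].

## Interface

Orientations are given as a unit quaternion [x, y, z, w].
In Python, from cell import manip gives the robot as it stands. The module is installed in compiled form; this text tells all that it offers.
- The arm moves only by the shell command python3 -m crank 'ROWS' [FORCE]. ROWS is JSON, a list of rows, each an object of numbers: "x", "y", "z": the shift along the tool's x, y, z in cm; "yaw": the turn about the tool's z in degrees; "gripper": the finger opening in cm, from 0 to 8.54. In form: [{"x": .., "y": .., "z": .., "yaw": .., "gripper": ..}, ...]. A call has 1 to 10 rows; each row shifts and turns the commanded pose from where the row before left it, along the tool's axes as they then stand; what a row does not reach is not made up. A row lasts 1/10 s, in which the tool goes at most 50 mm and 8.59 degrees, less where a joint would pass 70% of its speed; a pose out of reach is approached as far as the arm can. A call is refused whole if a number of a shift passes 5 or a number of a turn 8.59, either way. A call with a gripper value outside its range is refused whole. The fingers move at their own pace and stop on an object; FORCE is the grip in N (left out, the last holds). Time passes only in rows, so rows that do not move let the fingers close. It gives the time, the measured TCP pose, the force and the opening at its end, in the units of the state.
- manip.read_state(): the state, without advancing time (a new reading comes with each control period).
- manip.read_camera(name): name is "side" or "top"; returns a dict with "pixels" (480x640x3 uint8, red, green, blue), "camera_matrix" (3x3 intrinsics, pixels), "rvec" (rotation vector, rad) and "tvec" (3), from world to camera coordinates, as OpenCV has them. Camera axes: x right, y down, z forward; pixel columns grow to the right and rows downward; lengths in mm; the calibration is good to about 2 mm. A picture is of the moment at which its call begins. There is no depth.
- manip.job_done(): hands the job in, once; it reports no verdict.
The state is a dict: "t": time; "joints": joint angles; "qd": joint speeds; "effort": joint torques, N m; "ee_pos": TCP position; "ee_rot": TCP orientation; "force": force on the tool from outside, world axes, zero at the start; "ft_torque": the same for the moment, N m; "width": opening from 0.0 (shut) to 1.0 (fully open).
Only numpy, scipy, OpenCV 4.12 (cv2) and the standard library are available. Lean on these libraries where they do the work, as an engineer would, in place of code of your own. Each camera call takes 0.05 s, during which the arm holds its last target. There are 200 camera calls.

## Task

Push the aluminium block square and flush into the corner of the fixture, tight against both the long fence and the end fence, firmly but without ramming the fences. Then find the thickest of the three packing plates that goes into the gap left between the block's end and the small stop, and leave it standing there on the base plate, between stop and block, with the block still flush. Leave the plates you do not use standing in their rack and do not disturb the other parts on the bench.

Things in the scene. Friction and masses are not known exactly. Their poses are not given: they have to be found in the camera images.
- jig: the fixture's fixed dark steel base plate, 185 x 175 x 12 mm (x, y, z); origin at the centre of its underside, on the bench. Its top is at z = 12 mm. The two grey fences stand on it along its -y edge and its +x edge
- fence: the two fixed grey fences, one body, with the same origin and axes as the fixture; both 26 mm high, tops at z = 38 mm. Long fence: along the whole -y edge, its inner face at y = -71 mm. End fence: along the +x edge from the long fence to y = 34 mm, its inner face at x = 74 mm. A part tight in the corner touches both faces
- stop: small fixed steel stop, 18 x 16 x 26 mm (x, y, z), on the fixture's base plate against the long fence, near the fixture's -x end, square to it; origin at the centre of its underside. Where it was clamped along x differs from time to time. With the block flush in the corner, the clear gap between the block's -x end and the stop's +x face is between 11 and 21 mm
- block_centre (a point): loose aluminium block, 100 x 56 x 28 mm (x, y, z), 0.3 to 0.6 kg, with two small dark pilot marks on top; this point is its centre, 14 mm above its underside. It starts lying askew on the base plate's open side (towards +y of the fixture). Its 100 mm length goes along the long fence: flush, its centre is at x = 24, y = -43, z = 26 mm in the fixture's frame (either end first)
- rack: fixed low wooden rack, 150 x 60 x 24 mm (x, y, z); origin at the centre of its underside. Three slots open at the top, 24 mm (x) by 46 mm (y), floor at z = 6 mm, at x = -45, 0 and 45 mm. One plate stands in each
- thin_centre (a point): the thinnest of three upright plain steel packing plates, 10 x 40 x 70 mm (its x, y, z), edges square, a dark mark near the top of each broad face; this point is its centre, 35 mm above its lower edge. It starts standing in one of the rack's slots (any of the three), broad faces towards the rack's x
- mid_centre (a point): the middle one of three upright plain steel packing plates, 14 x 40 x 70 mm (its x, y, z), edges square, a dark mark near the top of each broad face; this point is its centre, 35 mm above its lower edge. It starts standing in one of the rack's slots (any of the three), broad faces towards the rack's x
- thick_centre (a point): the thickest of three upright plain steel packing plates, 18 x 40 x 70 mm (its x, y, z), edges square, a dark mark near the top of each broad face; this point is its centre, 35 mm above its lower edge. It starts standing in one of the rack's slots (any of the three), broad faces towards the rack's x
- piston_1_centre (a point): bystander: loose piston, 66 mm across, 57 mm high, standing on the bench; its centre
- bearing_6206_centre (a point): bystander: loose ball bearing, 62 mm across, 16 mm high; its centre
- valve_spring_1_centre (a point): bystander: loose valve spring, 30 mm across, 42 mm high, standing; its centre
- block: the aluminium block itself; origin at the centre of its underside
Mind the look-alikes: they are no part of the job. What is shaped like the part that bears thin_centre but purple is not meant.

How it is judged:
By the outcome, as a careful person would: the job done as asked, in the order asked, and still so for the second after the job is handed in, with the robot touching nothing.
It also fails if it takes over 72 s, if anything falls off the work surface, if the arm or the gripper's body presses on something with over 40 N, if the wrist force passes 120 N, or if a joint passes its speed limit or range.

## Working session

There is one attempt and no reset: what is moved stays moved. The work goes in short steps, Python scripts to look and compute and a shell command to move; the robot and the scene stay as the last step left them, time stands still between calls to the robot, and variables do not carry over. Pictures are saved under pics/ and viewed, about 8 in all and at most 12, crops included, and the job is handed in when it is done.

```bash
mkdir -p pics
cat > h.py <<'E'
import numpy as np, cv2
from cell import manip
def cam(n):
    c=manip.read_camera(n); return c
def save(n,f,crop=None,s=1):
    c=cam(n); im=c["pixels"][:,:,::-1]
    if crop: x0,y0,x1,y1=crop; im=im[y0:y1,x0:x1]
    im=cv2.resize(im,None,fx=s,fy=s,interpolation=cv2.INTER_CUBIC)
    cv2.imwrite(f,im); return c
def px2w(c,uv,z):
    K=np.array(c["camera_matrix"]);R,_=cv2.Rodrigues(np.array(c["rvec"],float));t=np.array(c["tvec"],float).ravel()
    uv=np.atleast_2d(np.array(uv,float)); r=np.c_[uv,np.ones(len(uv))]@np.linalg.inv(K).T@R
    o=-R.T@t; return np.round(o+r*((z-o[2])/r[:,2])[:,None],1)
def w2px(c,p):
    return cv2.projectPoints(np.array(p,float).reshape(-1,3),np.array(c["rvec"],float),np.array(c["tvec"],float),np.array(c["camera_matrix"],float),None)[0].reshape(-1,2).round(1)
E
python3 - <<'E'
from h import *
import pickle
for n in("top","side"):
    c=save(n,f"pics/{n}0.png"); pickle.dump(c,open(n+".pkl","wb"))
    R,_=cv2.Rodrigues(np.array(c["rvec"],float)); print(n,(-R.T@np.array(c["tvec"]).ravel()).round(),R[2].round(2),c["camera_matrix"])
print(manip.read_state())
E
```

```text
top [ 277.  264. 1255.] [ 0.17  0.01 -0.99] [[548.02411634   0.         331.51098107]
 [  0.         548.02411634 240.99896776]
 [  0.           0.           1.        ]]
side [ -11. -819.  480.] [ 0.4   0.86 -0.32] [[608.84430838   0.         336.94935027]
 [  0.         608.84430838 246.46859502]
 [  0.           0.           1.        ]]
{'t': 0.1, 'joints': array([ 1.06996796e+00,  1.50920452e-01,  1.43795624e+00, -1.15756075e-05,
        1.55380270e+00, -1.33986028e-01]), 'qd': array([ 0.00040898, -0.00090862, -0.00044753, -0.00164698, -0.00192072,
       -0.00053585]), 'effort': array([ 5.18153582e-03, -7.14378333e+01, -5.71798146e+01, -1.97334693e-04,
        6.88290282e-03,  1.07481169e-04]), 'ee_pos': array([206.17813423, 536.60782851, 303.3499824 ]), 'ee_rot': array([ 8.24217528e-01,  5.66273054e-01, -4.82337795e-04,  2.50277430e-04]), 'force': array([ 0.38373461, -0.82709374, -0.32478317]), 'ft_torque': array([ 0.02230857, -0.02566194, -0.02291807]), 'width': 0.9982401067410787}
```

View pics/top0.png

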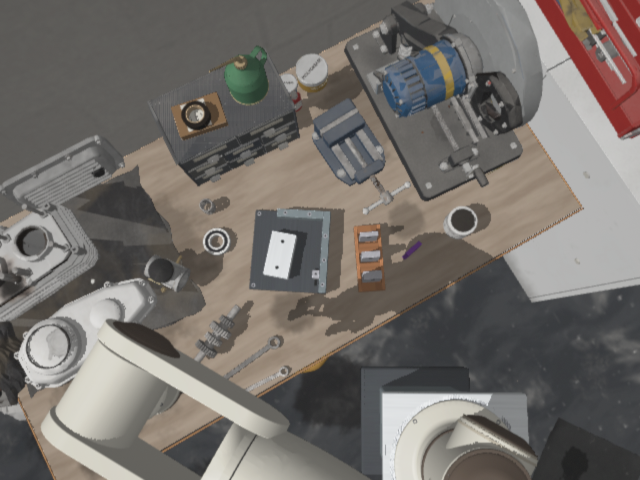

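View pics/side0.png

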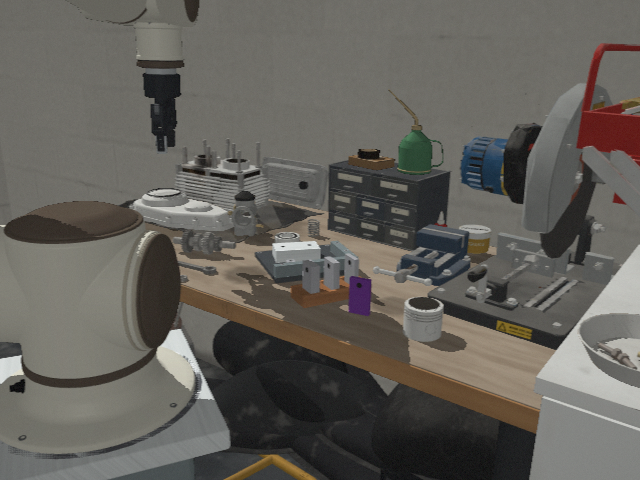

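The top view shows the jig at about (290,250), with fences along its top and right edges, the stop at (315,275), the block at (281,254), the rack at (370,257) and the purple decoy at (412,250). I'll zoom in.

Run:
```python
from h import *
import pickle
c=pickle.load(open("top.pkl","rb")); d=pickle.load(open("side.pkl","rb"))
a=cv2.resize(c["pixels"][200:300,240:400,::-1],None,fx=5,fy=5,interpolation=cv2.INTER_CUBIC)
cv2.imwrite("pics/topz.png",a)
b=cv2.resize(d["pixels"][220:320,240:400,::-1],None,fx=5,fy=5,interpolation=cv2.INTER_CUBIC)
cv2.imwrite("pics/sidez.png",b)
```

```text
(no output)
```

View pics/topz.png

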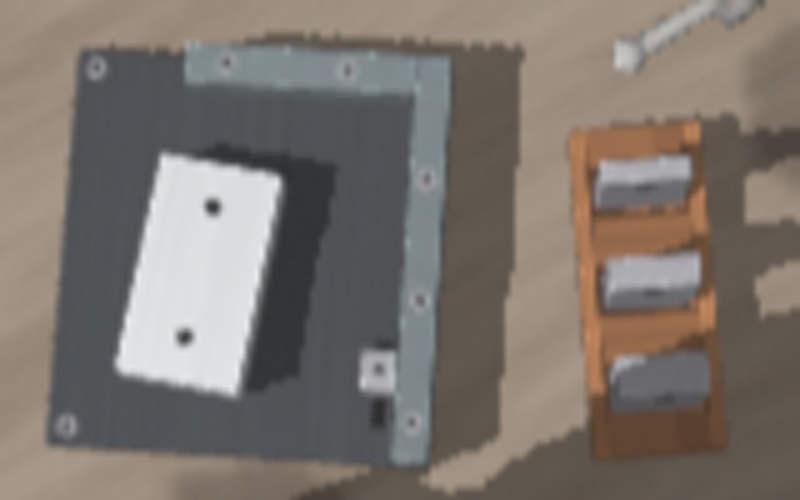

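View pics/sidez.png

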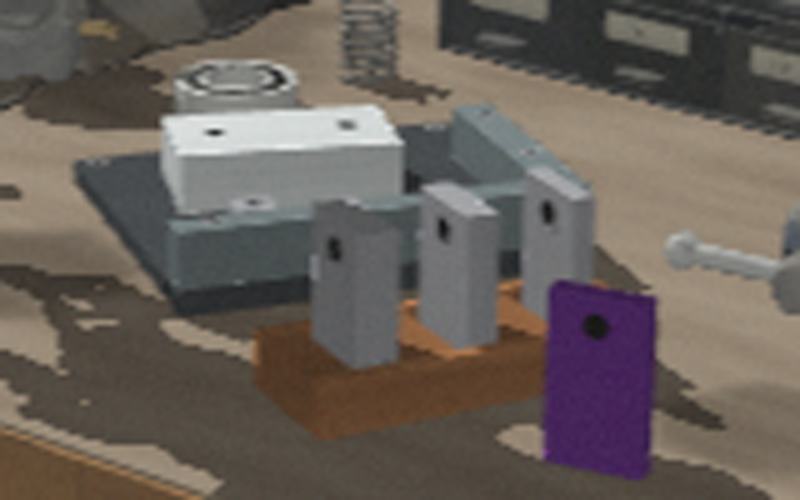

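The zooms show the jig, block, stop and three upright plates clearly; the nearest plate (left in side view) looks thickest. I'll measure the poses.

Run:
```python
from h import *
import pickle
from scipy.optimize import least_squares
c=pickle.load(open("top.pkl","rb"));d=pickle.load(open("side.pkl","rb"))
z=lambda p:(np.array(p,float)/5-0.4)+[240,200]
zs=lambda p:(np.array(p,float)/5-0.4)+[240,220]
def fit(pts,px,p0,cams=None):
    def tf(q):
        a=q[2];P=np.array(pts,float);return np.c_[q[0]+P[:,0]*np.cos(a)-P[:,1]*np.sin(a),q[1]+P[:,0]*np.sin(a)+P[:,1]*np.cos(a),P[:,2]]
    def res(q): return (cv2.projectPoints(tf(q),np.array(c["rvec"],float),np.array(c["tvec"],float),np.array(c["camera_matrix"],float),None)[0].reshape(-1,2)-z(px)).ravel()
    r=least_squares(res,p0,loss='soft_l1'); return r.x,np.abs(r.fun).reshape(-1,2).round(1).tolist()
print(px2w(c,z([[300,250]]),12))
x0,y0,_=px2w(c,z([[300,250]]),12)[0]
jp=[[92.5,87.5,12],[-92.5,87.5,12],[92.5,-87.5,38],[-92.5,-87.5,38],[92.5,34,38],[74,34,38],[74,-71,38],[-92.5,-71,38]]
ju=[[80,48],[48,443],[450,58],[428,465],[187,42],[185,82],[414,95],[390,462]]
q,e=fit(jp,ju,[x0,y0,0]);print("jig",q,e)
bp=[[50,28,40],[50,-28,40],[-50,-28,40],[-50,28,40]]
b,e=fit(bp,[[162,152],[283,178],[240,397],[115,373]],[x0,y0,0]);print("block",b,e)
s,e=fit([[9,8,38],[9,-8,38],[-9,-8,38],[-9,8,38]],[[362,351],[397,351],[395,393],[360,391]],[x0,y0,0]);print("stop",s,e)
r,e=fit([[75,30,24],[75,-30,24],[-75,-30,24],[-75,30,24]],[[570,132],[698,122],[726,452],[593,460]],[x0,y0-170,0]);print("rack",r,e)
def loc(q,p): a=q[2];v=np.array(p[:2])-q[:2];return np.array([v@[np.cos(a),np.sin(a)],v@[-np.sin(a),np.cos(a)]]).round(1)
print("block in jig",loc(q,b),np.degrees(b[2]-q[2]),"stop",loc(q,s))
# plates side view top edges (z=76)
for n,pp in {"near":[[313,207],[350,208],[340,236],[398,234]],"mid":[[420,185],[437,180],[497,211],[478,216]],"far":[[527,172],[541,165],[593,190],[578,197]]}.items():
    print(n,[loc(r,p) for p in px2w(d,zs(pp),76)])
for n,y in {"near":[[612,368],[708,352]],"mid":[[605,268],[700,254]],"far":[[597,162],[690,157]]}.items():
    print(n,[loc(r,p) for p in px2w(c,z(y),76)])
for n,p in {"spring":[207,206]}.items(): print(n,px2w(c,[p],20))
print(px2w(c,[[216,241],[165,272],[412,250],[385,205],[405,186]],10))
```

```text
[[466.4 347.8  12. ]]
jig [ 4.63839113e+02  3.69963114e+02 -5.46105254e-02] [[0.3, 0.0], [0.7, 0.4], [0.7, 0.1], [0.0, 0.1], [0.1, 0.0], [0.2, 0.1], [0.2, 0.0], [0.2, 0.0]]
block [ 4.50901849e+02  3.90459908e+02 -1.82618606e-01] [[0.0, 0.6], [0.1, 0.0], [0.2, 0.3], [0.2, 0.2]]
stop [ 4.07890404e+02  3.10106698e+02 -3.15153387e-02] [[0.1, 0.0], [0.1, 0.2], [0.1, 0.1], [0.1, 0.0]]
rack [4.47159934e+02 1.89598724e+02 7.20688019e-02] [[0.3, 0.0], [0.3, 0.3], [0.1, 0.2], [0.0, 0.1]]
block in jig [-14.   19.8] -7.334322760233909 stop [-52.6 -62.8]
near [array([-51.6,  16.6]), array([-39.3,   9.6]), array([-56.1, -16. ]), array([-35.4, -23.5])]
mid [array([-2.7, 21.3]), array([ 6. , 23.5]), array([ 10.3, -17.5]), array([  1.1, -19.2])]
far [array([43. , 16.7]), array([52.2, 21.6]), array([ 56.1, -12.8]), array([ 46.6, -17.2])]
near [array([-39.8,  21.1]), array([-35.7, -20.7])]
mid [array([ 3.9, 21. ]), array([  7.2, -20.7])]
far [array([50.8, 20.9]), array([ 50.2, -19.8])]
spring [[566.1 563.2  20. ]]
[[485.8 541.1  10. ]
 [413.4 655.   10. ]
 [467.1  89.9  10. ]
 [572.7 150.7  10. ]
 [618.5 103.5  10. ]]
```

```bash
cat >> h.py <<'E'
JX,JY,JA=463.84,369.96,-0.0546
def j2w(p): c,s=np.cos(JA),np.sin(JA); return np.array([JX+c*p[0]-s*p[1],JY+s*p[0]+c*p[1]])
def w2j(p): c,s=np.cos(JA),np.sin(JA); d=np.array(p[:2])-[JX,JY]; return np.array([c*d[0]+s*d[1],-s*d[0]+c*d[1]])
def pose():
    st=manip.read_state(); q=st["ee_rot"]; from scipy.spatial.transform import Rotation as Ro
    R=Ro.from_quat(q).as_matrix(); return st,np.array(st["ee_pos"]),R
def go(x,y,z,deg):
    """yaw needed, then shift (cm) in tool axes after that yaw"""
    st,p,R=pose(); a=np.degrees(np.arctan2(R[1,0],R[0,0])); yaw=-(deg-a+180)%360-180 if False else -(((deg-a)+180)%360-180)
    t=np.radians(deg); d=np.array([x,y,z])-p
    print("t %.2f pose %s ang %.2f tilt %s jig %s F %s w %.2f"%(st["t"],p.round(1),a,R[:2,2].round(4),w2j(p).round(1),np.round(st["force"],1),st["width"]*85.4))
    print("yaw %.2f then tool x %.2f y %.2f z %.2f cm"%(yaw,(d[0]*np.cos(t)+d[1]*np.sin(t))/10,(d[0]*np.sin(t)-d[1]*np.cos(t))/10,-d[2]/10))
E
python3 -c "
from h import *
go(450.9,390.5,130,79.5)"
```

```text
t 0.10 pose [206.2 536.6 303.3] ang 68.98 tilt [-0.0005 -0.001 ] jig [-266.4  152.3] F [ 0.4 -0.8 -0.3] w 85.25
yaw -10.52 then tool x -9.91 y 26.73 z 17.33 cm
```

```bash
python3 -m crank '[{"yaw":-5.26},{"yaw":-5.26},{"x":-1.6,"y":4.4,"z":1},{"x":-1.6,"y":4.4,"z":2},{"x":-1.6,"y":4.4,"z":2},{"x":-1.6,"y":4.4,"z":2},{"x":-1.6,"y":4.4,"z":2},{"x":-1.6,"y":4.4,"z":2},{"z":3},{}]' 40; python3 -c "
from h import *
go(450.9,390.5,84,79.5)"
```

```text
t 0.10 pose [206.2 536.6 303.3] ang 68.98 tilt [-0.0005 -0.001 ] jig [-266.4  152.3] F [ 0.4 -0.8 -0.3] w 85.25
yaw -10.52 then tool x -9.91 y 26.73 z 21.93 cmschema error: expected keys x, y, z, yaw, gripper
```

```bash
python3 -m crank '[{"x":0,"y":0,"z":0,"yaw":-5.26,"gripper":8.5},{"x":0,"y":0,"z":0,"yaw":-5.26,"gripper":8.5},{"x":-1.6,"y":4.4,"z":1,"yaw":0,"gripper":8.5},{"x":-1.6,"y":4.4,"z":2,"yaw":0,"gripper":8.5},{"x":-1.6,"y":4.4,"z":2,"yaw":0,"gripper":8.5},{"x":-1.6,"y":4.4,"z":2,"yaw":0,"gripper":8.5},{"x":-1.6,"y":4.4,"z":2,"yaw":0,"gripper":8.5},{"x":-1.6,"y":4.4,"z":2,"yaw":0,"gripper":8.5},{"x":0,"y":0,"z":3,"yaw":0,"gripper":8.5},{"x":0,"y":0,"z":0,"yaw":0,"gripper":8.5}]' 40; python3 -c "
from h import *
go(450.9,390.5,84,79.5)"
```

```text
t: 1.1
ee_pos: [444.3, 394.7, 161.6]
ee_rot: [0.77, 0.639, -0.003, -0.0]
force: [-0.4, 0.8, 0.2]
width: 0.991
t 1.10 pose [444.3 394.7 161.6] ang 79.38 tilt [-0.0056 -0.0037] jig [-20.9  23.6] F [-0.4  0.8  0.2] w 84.66
yaw -0.12 then tool x -0.29 y 0.73 z 7.76 cm
```

```bash
python3 -m crank '[{"x":-0.3,"y":0.6,"z":1.5,"yaw":0,"gripper":8.5},{"x":0,"y":0,"z":2,"yaw":0,"gripper":8.5},{"x":0,"y":0,"z":2,"yaw":0,"gripper":8.5},{"x":0,"y":0,"z":1.5,"yaw":0,"gripper":8.5},{"x":0,"y":0,"z":0,"yaw":0,"gripper":8.5},{"x":0,"y":0,"z":0.5,"yaw":0,"gripper":7},{"x":0,"y":0,"z":0,"yaw":0,"gripper":6},{"x":0,"y":0,"z":0,"yaw":0,"gripper":5},{"x":0,"y":0,"z":0,"yaw":0,"gripper":5},{"x":0,"y":0,"z":0,"yaw":0,"gripper":5}]' 40; python3 -c "
from h import *
go(450.9,390.5,84,86.87)"
```

```text
t: 2.1
ee_pos: [450.3, 392.6, 91.5]
ee_rot: [0.769, 0.639, 0.001, 0.0]
force: [-2.6, 0.0, 7.2]
width: 0.644
t 2.10 pose [450.3 392.6  91.5] ang 79.51 tilt [0.0009 0.0007] jig [-14.8  21.8] F [-2.6  0.   7.2] w 54.98
yaw -7.36 then tool x -0.20 y 0.07 z 0.75 cm
```

```bash
python3 -m crank '[{"x":0,"y":0,"z":0,"yaw":-3.68,"gripper":5},{"x":0,"y":0,"z":0,"yaw":-3.68,"gripper":5},{"x":-1,"y":1,"z":0,"yaw":0,"gripper":5},{"x":-1,"y":1,"z":0,"yaw":0,"gripper":5},{"x":-1,"y":0.7,"z":0,"yaw":0,"gripper":5},{"x":-1,"y":0.3,"z":0,"yaw":0,"gripper":5},{"x":-0.2,"y":0,"z":0,"yaw":0,"gripper":5},{"x":0,"y":0,"z":0,"yaw":0,"gripper":5}]'; python3 -c "
from h import *
x,y=j2w([24,-22])
go(x,y,92,86.87)
c=save('top','pics/t1.png',(240,200,400,300),5)"
```

```text
t: 2.9
ee_pos: [478.4, 348.4, 91.5]
ee_rot: [0.726, 0.687, 0.001, 0.001]
force: [3.3, -4.4, 7.2]
width: 0.647
t 2.90 pose [478.4 348.4  91.5] ang 86.84 tilt [0.0018 0.0002] jig [ 15.7 -20.8] F [ 3.3 -4.4  7.2] w 55.23
yaw -0.03 then tool x -0.12 y 0.83 z -0.05 cm
```

View pics/t1.png

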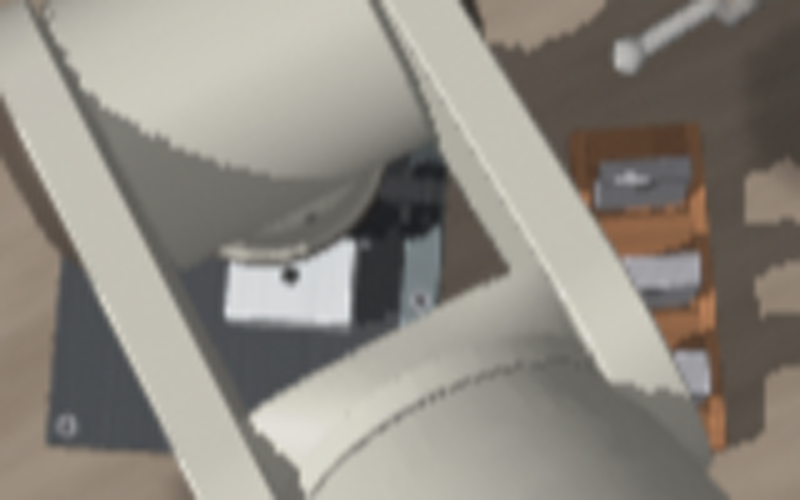

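The block is held square in the jaws and following. I'll nudge it in +x until the end fence is felt.

```bash
python3 -m crank '[{"x":0,"y":0.2,"z":0,"yaw":0,"gripper":5},{"x":0,"y":0.2,"z":0,"yaw":0,"gripper":5},{"x":0,"y":0.2,"z":0,"yaw":0,"gripper":5},{"x":0,"y":0,"z":0,"yaw":0,"gripper":5}]'; python3 -m crank '[{"x":0,"y":0.1,"z":0,"yaw":0,"gripper":5},{"x":0,"y":0.1,"z":0,"yaw":0,"gripper":5}]';  python3 -c "
from h import *
x,y=j2w([24,-22])
go(x,y,92,86.87)"
```

```text
t: 3.35
ee_pos: [483.4, 348.7, 91.5]
ee_rot: [0.726, 0.688, -0.0, -0.0]
force: [-7.2, -0.5, 12.6]
width: 0.648
t: 3.55
ee_pos: [485.0, 348.6, 91.5]
ee_rot: [0.726, 0.688, -0.0, -0.0]
force: [-18.8, 0.7, 18.2]
width: 0.647
t 3.55 pose [485.  348.6  91.5] ang 86.88 tilt [-0.001   0.0003] jig [ 22.3 -20.1] F [-18.8   0.7  18.2] w 55.29
yaw 0.01 then tool x -0.19 y 0.17 z -0.05 cm
```

```bash
python3 -m crank '[{"x":0,"y":0.1,"z":0,"yaw":0,"gripper":5},{"x":0,"y":0,"z":0,"yaw":0,"gripper":5}]';  python3 -m crank '[{"x":0,"y":0,"z":0,"yaw":0,"gripper":6},{"x":0,"y":0,"z":0,"yaw":0,"gripper":7},{"x":0.6,"y":0,"z":0,"yaw":0,"gripper":8},{"x":0,"y":0,"z":-3,"yaw":0,"gripper":8},{"x":0,"y":0,"z":-3,"yaw":0,"gripper":8}]';  python3 -c "
from h import *
x,y=j2w([24,-22])
go(x,y,92,86.87)"
```

```text
t: 3.75
ee_pos: [485.2, 348.7, 91.5]
ee_rot: [0.726, 0.688, -0.001, -0.001]
force: [-20.5, -0.2, 21.2]
width: 0.646
t: 4.25
ee_pos: [486.7, 354.4, 150.6]
ee_rot: [0.726, 0.688, -0.001, -0.0]
force: [-0.0, 0.3, 0.4]
width: 0.936
t 4.25 pose [486.7 354.4 150.6] ang 86.87 tilt [-0.0017 -0.0011] jig [ 23.7 -14.3] F [-0.   0.3  0.4] w 79.93
yaw -0.00 then tool x -0.77 y 0.03 z 5.86 cm
```

```bash
python3 -m crank '[{"x":2.5,"y":0,"z":-1,"yaw":0,"gripper":3},{"x":2.5,"y":0,"z":0,"yaw":0,"gripper":0},{"x":0.5,"y":0,"z":0,"yaw":0,"gripper":0},{"x":0,"y":0,"z":0,"yaw":0,"gripper":0},{"x":0,"y":0,"z":3,"yaw":0,"gripper":0},{"x":0,"y":0,"z":3.3,"yaw":0,"gripper":0},{"x":0,"y":0,"z":0,"yaw":0,"gripper":0}]';  python3 -c "
from h import *
x,y=j2w([24,24])
go(x,y,89,86.87)"
```

```text
t: 4.95
ee_pos: [488.4, 407.3, 93.3]
ee_rot: [0.726, 0.687, -0.004, -0.001]
force: [-1.0, -0.7, -0.3]
width: -0.002
t 4.95 pose [488.4 407.3  93.3] ang 86.83 tilt [-0.006  -0.0042] jig [22.5 38.6] F [-1.  -0.7 -0.3] w -0.17
yaw -0.04 then tool x -1.46 y 0.15 z 0.43 cm
```

```bash
python3 -m crank '[{"x":-0.8,"y":0,"z":0.3,"yaw":0,"gripper":0},{"x":-0.4,"y":0,"z":0,"yaw":0,"gripper":0},{"x":-0.4,"y":0,"z":0,"yaw":0,"gripper":0},{"x":-0.4,"y":0,"z":0,"yaw":0,"gripper":0},{"x":-0.4,"y":0,"z":0,"yaw":0,"gripper":0},{"x":-0.4,"y":0,"z":0,"yaw":0,"gripper":0},{"x":0,"y":0,"z":0,"yaw":0,"gripper":0}]';  python3 -c "
from h import *
x,y=j2w([24,0])
go(x,y,89,86.87)
c=save('top','pics/t2.png',(240,200,400,300),5)"
```

```text
t: 5.65
ee_pos: [488.6, 380.8, 94.9]
ee_rot: [0.726, 0.687, 0.0, 0.0]
force: [-0.2, -0.9, 0.1]
width: 0.001
t 5.65 pose [488.6 380.8  94.9] ang 86.85 tilt [ 0.0002 -0.0001] jig [24.1 12.1] F [-0.2 -0.9  0.1] w 0.11
yaw -0.02 then tool x -1.21 y -0.01 z 0.59 cm
```

View pics/t2.png

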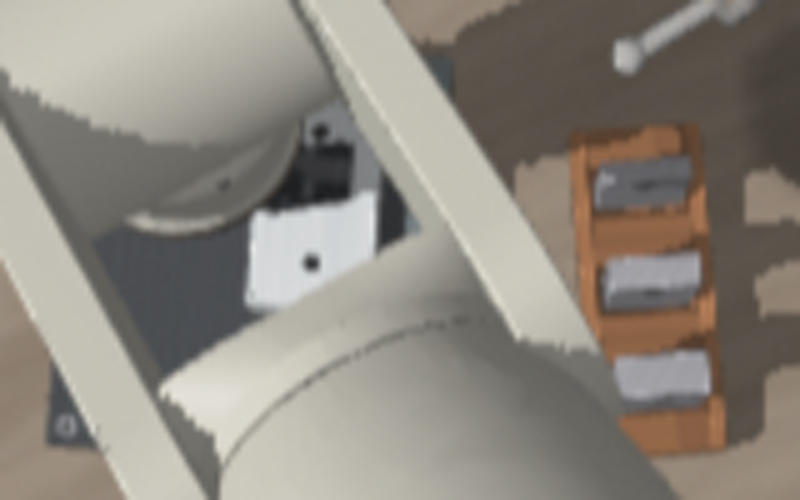

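Block square near the end fence, about 14 mm off the long fence (edge at u≈378 against fence 408). Continue pushing.

```bash
python3 -m crank '[{"x":-0.3,"y":0,"z":0.3,"yaw":0,"gripper":0},{"x":-0.3,"y":0,"z":0.1,"yaw":0,"gripper":0},{"x":-0.3,"y":0,"z":0,"yaw":0,"gripper":0},{"x":0,"y":0,"z":0,"yaw":0,"gripper":0}]'; python3 -m crank '[{"x":-0.2,"y":0,"z":0,"yaw":0,"gripper":0},{"x":-0.2,"y":0,"z":0,"yaw":0,"gripper":0},{"x":0,"y":0,"z":0,"yaw":0,"gripper":0}]'; python3 -c "
from h import *
x,y=j2w([24,0])
go(x,y,89,86.87)"
```

```text
t: 6.1
ee_pos: [487.8, 371.6, 90.3]
ee_rot: [0.726, 0.687, -0.001, 0.0]
force: [0.3, 0.7, 0.4]
width: -0.002
t: 6.4
ee_pos: [487.8, 367.9, 90.6]
ee_rot: [0.726, 0.687, -0.0, 0.0]
force: [-0.0, -0.4, -0.3]
width: -0.001
t 6.40 pose [487.8 367.9  90.6] ang 86.86 tilt [-0.0002 -0.0003] jig [24.  -0.7] F [-0.  -0.4 -0.3] w -0.05
yaw -0.01 then tool x 0.07 y 0.00 z 0.16 cm
```

```bash
python3 -m crank '[{"x":-0.2,"y":0,"z":0,"yaw":0,"gripper":0},{"x":-0.2,"y":0,"z":0,"yaw":0,"gripper":0},{"x":0,"y":0,"z":0,"yaw":0,"gripper":0}]'; python3 -m crank '[{"x":-0.2,"y":0,"z":0,"yaw":0,"gripper":0},{"x":-0.2,"y":0,"z":0,"yaw":0,"gripper":0},{"x":0,"y":0,"z":0,"yaw":0,"gripper":0}]'; python3 -c "
from h import *
x,y=j2w([24,0])
go(x,y,89,86.87)
c=save('top','pics/t3.png',(240,200,400,300),5)"
```

```text
t: 6.7
ee_pos: [487.6, 366.7, 91.5]
ee_rot: [0.726, 0.688, 0.003, -0.001]
force: [-1.5, 26.1, -2.1]
width: 0.002
t: 7.0
ee_pos: [487.5, 365.8, 92.6]
ee_rot: [0.726, 0.688, 0.006, -0.003]
force: [-1.6, 57.7, -1.8]
width: -0.004
t 7.00 pose [487.5 365.8  92.6] ang 86.90 tilt [0.004  0.0123] jig [23.9 -2.8] F [-1.6 57.7 -1.8] w -0.32
yaw 0.03 then tool x 0.28 y 0.01 z 0.36 cm
```

View pics/t3.png

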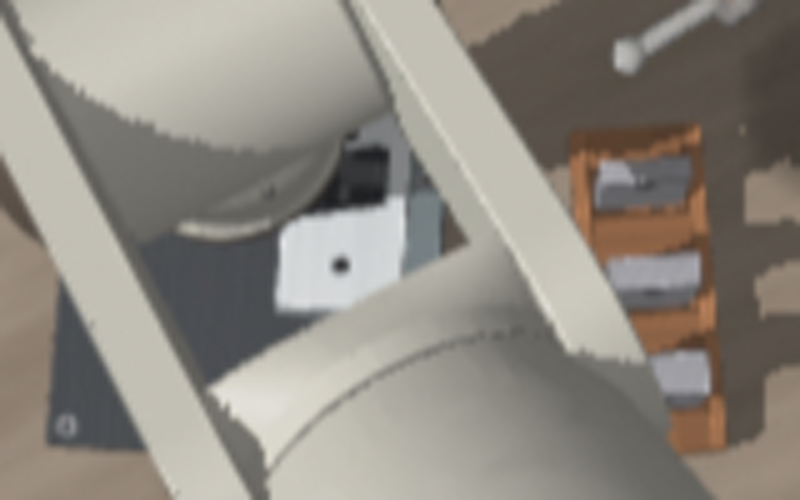

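The block edge (u≈405) meets the long fence. Back off, then push +x from the free end.

```bash
python3 -m crank '[{"x":0.4,"y":0,"z":0,"yaw":0,"gripper":0},{"x":1.2,"y":0,"z":-1,"yaw":0,"gripper":0},{"x":0,"y":0,"z":-4,"yaw":0,"gripper":0},{"x":-1,"y":-2,"z":-1,"yaw":0,"gripper":0},{"x":-1.2,"y":-4,"z":0,"yaw":0,"gripper":0},{"x":-1.2,"y":-3,"z":0,"yaw":0,"gripper":0},{"x":-1.2,"y":0,"z":0,"yaw":0,"gripper":0},{"x":0,"y":0,"z":0,"yaw":0,"gripper":0}]'; python3 -c "
from h import *
x,y=j2w([-56,-33])
go(x,y,90,86.87)"
```

```text
t: 7.85
ee_pos: [395.8, 334.6, 151.5]
ee_rot: [0.726, 0.688, 0.0, 0.0]
force: [1.0, 0.1, -0.3]
width: 0.003
t 7.85 pose [395.8 334.6 151.5] ang 86.87 tilt [ 0.001  -0.0001] jig [-66.  -39.1] F [ 1.   0.1 -0.3] w 0.22
yaw -0.00 then tool x 0.61 y 1.00 z 6.15 cm
```

```bash
python3 -m crank '[{"x":0.6,"y":0.6,"z":2,"yaw":0,"gripper":0},{"x":0,"y":0,"z":2,"yaw":0,"gripper":0},{"x":0,"y":0,"z":1.9,"yaw":0,"gripper":0},{"x":0,"y":0.5,"z":0.2,"yaw":0,"gripper":0},{"x":0,"y":0.5,"z":0,"yaw":0,"gripper":0},{"x":0,"y":0.4,"z":0,"yaw":0,"gripper":0},{"x":0,"y":0,"z":0,"yaw":0,"gripper":0}]'; python3 -c "
from h import *
x,y=j2w([-37,-33])
go(x,y,90,86.87)"
```

```text
t: 8.55
ee_pos: [417.3, 340.3, 90.7]
ee_rot: [0.726, 0.687, 0.001, 0.0]
force: [-0.5, 0.2, 0.2]
width: -0.003
t 8.55 pose [417.3 340.3  90.7] ang 86.83 tilt [0.0014 0.0007] jig [-44.8 -32.2] F [-0.5  0.2  0.2] w -0.29
yaw -0.04 then tool x -0.08 y 0.78 z 0.07 cm
```

```bash
python3 -m crank '[{"x":0,"y":0.2,"z":0,"yaw":0,"gripper":0},{"x":0,"y":0.2,"z":0,"yaw":0,"gripper":0},{"x":0,"y":0.2,"z":0,"yaw":0,"gripper":0},{"x":0,"y":0,"z":0,"yaw":0,"gripper":0}]'; python3 -m crank '[{"x":0,"y":0.1,"z":0,"yaw":0,"gripper":0},{"x":0,"y":0.1,"z":0,"yaw":0,"gripper":0},{"x":0,"y":0,"z":0,"yaw":0,"gripper":0}]'; python3 -c "
from h import *
x,y=j2w([-37,-33])
go(x,y,90,86.87)"
```

```text
t: 8.95
ee_pos: [422.3, 339.8, 89.8]
ee_rot: [0.726, 0.687, 0.0, 0.0]
force: [0.7, -0.4, 0.7]
width: 0.002
t: 9.25
ee_pos: [424.2, 339.6, 89.7]
ee_rot: [0.726, 0.687, -0.0, 0.0]
force: [0.0, -0.1, -0.5]
width: 0.001
t 9.25 pose [424.2 339.6  89.7] ang 86.86 tilt [-0.     -0.0001] jig [-37.9 -32.4] F [ 0.  -0.1 -0.5] w 0.05
yaw -0.01 then tool x -0.06 y 0.09 z -0.03 cm
```

```bash
for i in 1 2; do true; done; python3 -m crank '[{"x":0,"y":0.1,"z":0,"yaw":0,"gripper":0},{"x":0,"y":0.1,"z":0,"yaw":0,"gripper":0},{"x":0,"y":0,"z":0,"yaw":0,"gripper":0}]';  python3 -m crank '[{"x":0,"y":0.1,"z":0,"yaw":0,"gripper":0},{"x":0,"y":0,"z":0,"yaw":0,"gripper":0}]'; python3 -c "
from h import *
x,y=j2w([-37,-33])
go(x,y,90,86.87)"
```

```text
t: 9.55
ee_pos: [425.9, 339.6, 89.6]
ee_rot: [0.726, 0.688, -0.0, -0.0]
force: [-3.7, 0.7, 2.1]
width: 0.001
t: 9.75
ee_pos: [426.1, 339.5, 89.6]
ee_rot: [0.726, 0.688, -0.001, -0.001]
force: [-14.2, 0.7, 7.9]
width: -0.002
t 9.75 pose [426.1 339.5  89.6] ang 86.87 tilt [-0.0027 -0.0004] jig [-36.1 -32.4] F [-14.2   0.7   7.9] w -0.21
yaw -0.00 then tool x -0.06 y -0.09 z -0.04 cm
```

```bash
python3 -m crank '[{"x":0,"y":0.1,"z":0,"yaw":0,"gripper":0},{"x":0,"y":0,"z":0,"yaw":0,"gripper":0}]';  python3 -m crank '[{"x":0,"y":-1,"z":0,"yaw":0,"gripper":0},{"x":0,"y":-2,"z":0,"yaw":0,"gripper":0},{"x":0,"y":-1.5,"z":0,"yaw":0,"gripper":0},{"x":-0.4,"y":0,"z":0,"yaw":0,"gripper":0},{"x":-0.9,"y":0,"z":0,"yaw":0,"gripper":0},{"x":0,"y":0,"z":0,"yaw":0,"gripper":0},{"x":0,"y":0,"z":0,"yaw":0,"gripper":0}]'; python3 -c "
from h import *
x,y=j2w([-73,-46])
go(x,y,90,86.87)"
```

```text
t: 9.95
ee_pos: [426.2, 339.5, 89.6]
ee_rot: [0.726, 0.688, -0.002, -0.001]
force: [-23.8, 1.5, 14.5]
width: -0.003
t: 10.65
ee_pos: [383.1, 328.6, 89.8]
ee_rot: [0.727, 0.687, 0.0, 0.0]
force: [1.0, -0.0, -0.5]
width: 0.003
t 10.65 pose [383.1 328.6  89.8] ang 86.81 tilt [0.0003 0.0001] jig [-78.4 -45.7] F [ 1.  -0.  -0.5] w 0.23
yaw -0.06 then tool x -0.03 y 0.54 z -0.02 cm
```

```bash
python3 -m crank '[{"x":0,"y":0.2,"z":0,"yaw":0,"gripper":0},{"x":0,"y":0.1,"z":0,"yaw":0,"gripper":0},{"x":0,"y":0,"z":0,"yaw":0,"gripper":0}]'; python3 -m crank '[{"x":0,"y":0.1,"z":0,"yaw":0,"gripper":0},{"x":0,"y":0,"z":0,"yaw":0,"gripper":0}]'; python3 -m crank '[{"x":0,"y":0.1,"z":0,"yaw":0,"gripper":0},{"x":0,"y":0,"z":0,"yaw":0,"gripper":0}]'; python3 -c "
from h import *
x,y=j2w([-73,-46])
go(x,y,90,86.87)"
```

```text
t: 10.95
ee_pos: [385.7, 328.8, 89.6]
ee_rot: [0.726, 0.687, -0.0, 0.0]
force: [-0.1, 0.3, 0.5]
width: 0.0
t: 11.15
ee_pos: [386.6, 328.7, 89.6]
ee_rot: [0.726, 0.688, -0.0, 0.0]
force: [-0.1, -0.6, -0.2]
width: -0.002
t: 11.35
ee_pos: [387.6, 328.7, 89.7]
ee_rot: [0.726, 0.688, -0.0, 0.0]
force: [-0.4, -0.5, -0.6]
width: -0.003
t 11.35 pose [387.6 328.7  89.7] ang 86.87 tilt [ 0. -0.] jig [-73.9 -45.4] F [-0.4 -0.5 -0.6] w -0.26
yaw -0.00 then tool x -0.06 y 0.09 z -0.03 cm
```

```bash
python3 -m crank '[{"x":0,"y":0.1,"z":0,"yaw":0,"gripper":0},{"x":0,"y":0,"z":0,"yaw":0,"gripper":0}]'; python3 -m crank '[{"x":0,"y":0.1,"z":0,"yaw":0,"gripper":0},{"x":0,"y":0,"z":0,"yaw":0,"gripper":0}]'; python3 -c "
from h import *
x,y=j2w([-73,-46])
go(x,y,90,86.87)"
```

```text
t: 11.55
ee_pos: [388.6, 328.6, 89.7]
ee_rot: [0.726, 0.687, -0.0, 0.0]
force: [0.4, 0.1, 0.4]
width: 0.001
t: 11.75
ee_pos: [389.6, 328.5, 89.7]
ee_rot: [0.726, 0.687, -0.0, 0.0]
force: [-0.3, 0.2, 0.4]
width: -0.003
t 11.75 pose [389.6 328.5  89.7] ang 86.86 tilt [ 0.     -0.0001] jig [-71.9 -45.4] F [-0.3  0.2  0.4] w -0.29
yaw -0.01 then tool x -0.06 y -0.11 z -0.03 cm
```

```bash
python3 -m crank '[{"x":0,"y":0.1,"z":0,"yaw":0,"gripper":0},{"x":0,"y":0,"z":0,"yaw":0,"gripper":0}]'; python3 -m crank '[{"x":0,"y":0.1,"z":0,"yaw":0,"gripper":0},{"x":0,"y":0,"z":0,"yaw":0,"gripper":0}]'; python3 -c "
from h import *
x,y=j2w([-73,-46])
go(x,y,90,86.87)"
```

```text
t: 11.95
ee_pos: [390.6, 328.5, 89.7]
ee_rot: [0.726, 0.687, 0.0, 0.0]
force: [0.2, -0.5, 0.0]
width: -0.001
t: 12.15
ee_pos: [391.6, 328.4, 89.7]
ee_rot: [0.726, 0.687, -0.0, 0.0]
force: [0.4, -0.7, -0.5]
width: 0.002
t 12.15 pose [391.6 328.4  89.7] ang 86.86 tilt [-0.     -0.0001] jig [-69.9 -45.4] F [ 0.4 -0.7 -0.5] w 0.16
yaw -0.01 then tool x -0.06 y -0.31 z -0.03 cm
```

```bash
python3 -m crank '[{"x":0,"y":0.1,"z":0,"yaw":0,"gripper":0},{"x":0,"y":0,"z":0,"yaw":0,"gripper":0}]'; python3 -m crank '[{"x":0,"y":0.1,"z":0,"yaw":0,"gripper":0},{"x":0,"y":0,"z":0,"yaw":0,"gripper":0}]'; python3 -c "
from h import *
x,y=j2w([-73,-46])
go(x,y,90,86.87)"
```

```text
t: 12.35
ee_pos: [392.6, 328.4, 89.7]
ee_rot: [0.726, 0.687, 0.0, 0.0]
force: [0.5, 0.7, -0.4]
width: -0.002
t: 12.55
ee_pos: [393.6, 328.3, 89.7]
ee_rot: [0.726, 0.687, -0.0, 0.0]
force: [0.0, 0.3, 0.9]
width: 0.001
t 12.55 pose [393.6 328.3  89.7] ang 86.86 tilt [-0.     -0.0001] jig [-67.9 -45.4] F [0.  0.3 0.9] w 0.10
yaw -0.01 then tool x -0.06 y -0.51 z -0.03 cm
```

```bash
python3 -m crank '[{"x":0,"y":-0.8,"z":0,"yaw":0,"gripper":0},{"x":-0.45,"y":0,"z":0,"yaw":0,"gripper":0},{"x":0,"y":0,"z":0,"yaw":0,"gripper":0}]'; python3 -m crank '[{"x":0,"y":0.1,"z":0,"yaw":0,"gripper":0},{"x":0,"y":0.1,"z":0,"yaw":0,"gripper":0},{"x":0,"y":0.1,"z":0,"yaw":0,"gripper":0},{"x":0,"y":0,"z":0,"yaw":0,"gripper":0}]'; python3 -m crank '[{"x":0,"y":0.1,"z":0,"yaw":0,"gripper":0},{"x":0,"y":0,"z":0,"yaw":0,"gripper":0}]';python3 -c "
from h import *
x,y=j2w([-73,-46])
go(x,y,90,86.87)"
```

```text
t: 12.85
ee_pos: [384.9, 323.9, 89.7]
ee_rot: [0.726, 0.688, -0.0, 0.0]
force: [0.4, 0.6, -1.0]
width: -0.0
t: 13.25
ee_pos: [388.4, 324.1, 89.7]
ee_rot: [0.726, 0.687, -0.0, 0.0]
force: [0.2, -0.1, 0.2]
width: -0.003
t: 13.45
ee_pos: [389.3, 324.0, 89.6]
ee_rot: [0.726, 0.687, -0.0, 0.0]
force: [0.7, -0.1, -0.4]
width: -0.002
t 13.45 pose [389.3 324.   89.6] ang 86.86 tilt [-0.0001 -0.0001] jig [-71.9 -49.9] F [ 0.7 -0.1 -0.4] w -0.20
yaw -0.01 then tool x 0.39 y -0.11 z -0.04 cm
```

```bash
python3 -m crank '[{"x":0,"y":0.1,"z":0,"yaw":0,"gripper":0},{"x":0,"y":0,"z":0,"yaw":0,"gripper":0}]'; python3 -m crank '[{"x":0,"y":0.1,"z":0,"yaw":0,"gripper":0},{"x":0,"y":0,"z":0,"yaw":0,"gripper":0}]'; python3 -m crank '[{"x":0,"y":0.1,"z":0,"yaw":0,"gripper":0},{"x":0,"y":0,"z":0,"yaw":0,"gripper":0}]';python3 -c "
from h import *
x,y=j2w([-73,-46])
go(x,y,90,86.87)"
```

```text
t: 13.65
ee_pos: [389.9, 324.0, 89.6]
ee_rot: [0.726, 0.687, -0.0, -0.0]
force: [-4.2, -0.3, 2.3]
width: -0.0
t: 13.85
ee_pos: [390.2, 324.0, 89.5]
ee_rot: [0.726, 0.687, -0.001, -0.001]
force: [-12.3, 0.9, 5.7]
width: 0.002
t: 14.05
ee_pos: [390.5, 323.9, 89.4]
ee_rot: [0.726, 0.688, -0.002, -0.001]
force: [-20.3, 2.1, 10.0]
width: -0.005
t 14.05 pose [390.5 323.9  89.4] ang 86.87 tilt [-0.0043 -0.0005] jig [-70.7 -49.9] F [-20.3   2.1  10. ] w -0.45
yaw -0.00 then tool x 0.39 y -0.23 z -0.06 cm
```

```bash
python3 -m crank '[{"x":0,"y":-0.8,"z":0,"yaw":0,"gripper":0},{"x":-0.45,"y":0,"z":0,"yaw":0,"gripper":0},{"x":0,"y":0.3,"z":0,"yaw":0,"gripper":0},{"x":0,"y":0.1,"z":0,"yaw":0,"gripper":0},{"x":0,"y":0,"z":0,"yaw":0,"gripper":0}]'; python3 -m crank '[{"x":0,"y":0.1,"z":0,"yaw":0,"gripper":0},{"x":0,"y":0,"z":0,"yaw":0,"gripper":0}]'; python3 -m crank '[{"x":0,"y":0.1,"z":0,"yaw":0,"gripper":0},{"x":0,"y":0,"z":0,"yaw":0,"gripper":0}]';python3 -c "
from h import *
x,y=j2w([-73,-46])
go(x,y,90,86.87)"
```

```text
t: 14.55
ee_pos: [388.5, 319.5, 89.7]
ee_rot: [0.726, 0.687, 0.0, 0.0]
force: [0.4, 1.0, 0.0]
width: 0.0
t: 14.75
ee_pos: [389.2, 319.5, 89.7]
ee_rot: [0.726, 0.687, -0.0, 0.0]
force: [0.3, 0.0, 0.4]
width: -0.003
t: 14.95
ee_pos: [389.6, 319.5, 89.6]
ee_rot: [0.726, 0.688, -0.001, -0.0]
force: [-4.3, -0.5, 1.5]
width: 0.002
t 14.95 pose [389.6 319.5  89.6] ang 86.87 tilt [-0.0012 -0.0003] jig [-71.4 -54.5] F [-4.3 -0.5  1.5] w 0.15
yaw -0.00 then tool x 0.85 y -0.16 z -0.04 cm
```

Contact probing gives a gap of about 17.1 mm, so the 14 mm plate fits and the 18 mm plate does not. Next I'll identify the middle plate from the first pictures, enlarged.

```bash
python3 -m crank '[{"x":0,"y":-0.5,"z":0,"yaw":0,"gripper":0},{"x":0.5,"y":0,"z":-4,"yaw":0,"gripper":2},{"x":0,"y":0,"z":-4,"yaw":0,"gripper":3}]'
python3 - <<'E'
from h import *
import pickle
c=pickle.load(open("top.pkl","rb"));d=pickle.load(open("side.pkl","rb"))
a=cv2.resize(d["pixels"][250:300,290:365,::-1],None,fx=8,fy=8,interpolation=cv2.INTER_LANCZOS4)
b=cv2.resize(c["pixels"][222:295,350:390,::-1],None,fx=5.48,fy=5.48,interpolation=cv2.INTER_LANCZOS4)[:400]
cv2.imwrite("pics/z2.png",np.hstack([a,b[:400,:200]])); print(a.shape,b.shape)
E
```

```text
t: 15.25
ee_pos: [384.5, 324.8, 170.0]
ee_rot: [0.726, 0.688, -0.001, -0.0]
force: [0.8, 0.2, 0.1]
width: 0.328
(400, 600, 3) (400, 219, 3)
```

View pics/z2.png

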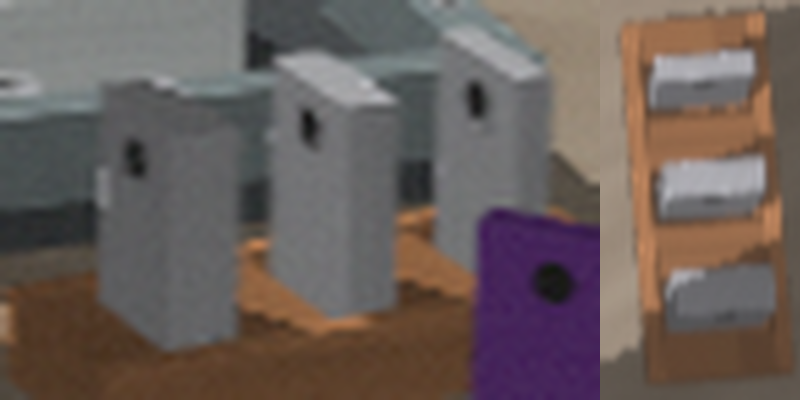

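End-face widths are about 70, 52 and 36 px for the near, centre and far plates, a ratio of 18:13.4:9.3. The middle plate is therefore in the centre slot.

```bash
python3 -m crank '[{"x":0,"y":0,"z":0,"yaw":8.27,"gripper":2.8},{"x":0,"y":0,"z":0,"yaw":8.27,"gripper":2.8},{"x":0,"y":0,"z":0,"yaw":8.27,"gripper":2.8},{"x":0,"y":0,"z":0,"yaw":8.27,"gripper":2.8},{"x":0,"y":0,"z":0,"yaw":8.27,"gripper":2.8},{"x":0,"y":0,"z":0,"yaw":8.27,"gripper":2.8},{"x":0,"y":0,"z":0,"yaw":8.27,"gripper":2.8},{"x":0,"y":0,"z":0,"yaw":8.27,"gripper":2.8},{"x":0,"y":0,"z":0,"yaw":8.27,"gripper":2.8},{"x":0,"y":0,"z":0,"yaw":8.27,"gripper":2.8}]'; python3 -c "
from h import *
go(448,189.6,110,4.13)"
```

```text
t: 16.25
ee_pos: [385.0, 324.8, 169.7]
ee_rot: [0.999, 0.033, 0.0, 0.0]
force: [-0.7, 0.1, 0.4]
width: 0.324
t 16.25 pose [385.  324.8 169.7] ang 3.82 tilt [ 0.0002 -0.0001] jig [-76.2 -49.4] F [-0.7  0.1  0.4] w 27.70
yaw -0.31 then tool x 5.31 y 13.93 z 5.97 cm
```

```bash
python3 -m crank '[{"x":1.5,"y":3.5,"z":0,"yaw":-0.31,"gripper":2.8},{"x":1.5,"y":3.5,"z":0,"yaw":0,"gripper":2.8},{"x":1.5,"y":3.5,"z":0,"yaw":0,"gripper":2.8},{"x":0.8,"y":3.4,"z":0,"yaw":0,"gripper":2.8},{"x":0,"y":0,"z":0,"yaw":0,"gripper":2.8},{"x":0,"y":0,"z":0,"yaw":0,"gripper":2.8}]'; python3 -c "
from h import *
go(448,189.6,110,4.13)
c=save('side','pics/s2.png',(240,190,400,310),5)"
```

```text
t: 16.85
ee_pos: [448.8, 189.9, 169.7]
ee_rot: [0.999, 0.038, 0.0, -0.0]
force: [1.1, 0.7, -0.3]
width: 0.328
t 16.85 pose [448.8 189.9 169.7] ang 4.38 tilt [0.0001 0.0001] jig [  -5.2 -180.6] F [ 1.1  0.7 -0.3] w 27.99
yaw 0.25 then tool x -0.08 y 0.02 z 5.97 cm
```

View pics/s2.png

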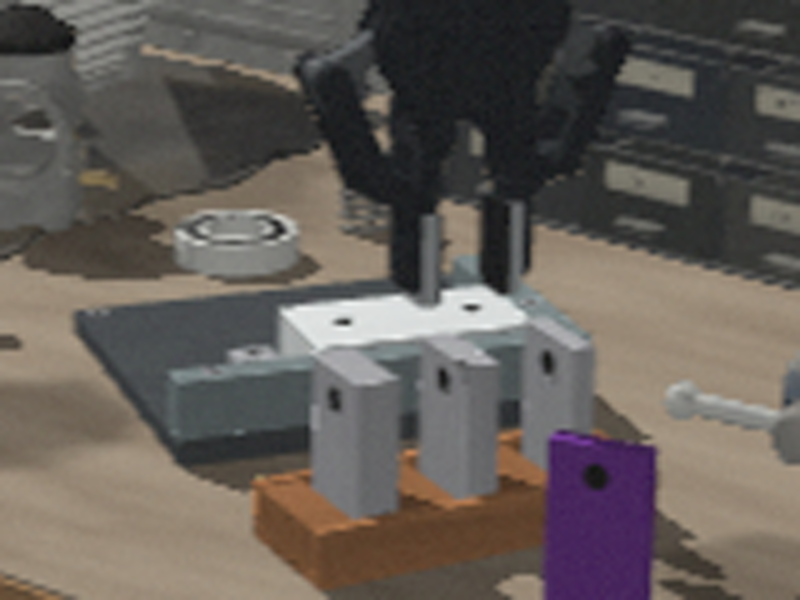

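Fingers are above the centre plate, whose top centre is at about zoom (458,350). I'll check the tool axis against it by projection.

Run:
```python
from h import *
import pickle
for n,o in(("side",(240,190)),("top",(240,200))):
    d=pickle.load(open(n+".pkl","rb"))
    t=np.radians(4.38);u=np.array([np.cos(t),np.sin(t),0]);v=np.array([-u[1],u[0],0])
    P=np.array([448.8,189.9,76]);
    print(n,((w2px(d,[P]+[P+a*u*7+b*v*20 for a in(-1,1) for b in(-1,1)]+[P+[0,0,21]])-o)*5+2).round())
```

```text
side [[455. 350.]
 [464. 369.]
 [415. 337.]
 [496. 364.]
 [446. 332.]
 [456. 299.]]
top [[653. 270.]
 [700. 283.]
 [608. 289.]
 [698. 250.]
 [606. 257.]
 [656. 262.]]
```

```bash
python3 -m crank '[{"x":-0.05,"y":0,"z":1,"yaw":0.25,"gripper":2.8},{"x":0,"y":0,"z":1.5,"yaw":0,"gripper":2.8},{"x":0,"y":0,"z":1.5,"yaw":0,"gripper":2.8},{"x":0,"y":0,"z":1.5,"yaw":0,"gripper":2.8},{"x":0,"y":0,"z":0.5,"yaw":0,"gripper":2.8},{"x":0,"y":0,"z":0,"yaw":0,"gripper":2.8},{"x":0,"y":0,"z":0,"yaw":0,"gripper":1},{"x":0,"y":0,"z":0,"yaw":0,"gripper":1},{"x":0,"y":0,"z":0,"yaw":0,"gripper":1},{"x":0,"y":0,"z":0,"yaw":0,"gripper":1}]' 40; python3 -c "
from h import *
go(448,189.6,110,4.13)"
```

```text
t: 17.9
ee_pos: [448.4, 190.3, 110.1]
ee_rot: [0.999, 0.037, 0.0, -0.0]
force: [-0.6, 1.7, 3.2]
width: 0.158
t 17.90 pose [448.4 190.3 110.1] ang 4.22 tilt [0.0007 0.0002] jig [  -5.6 -180.3] F [-0.6  1.7  3.2] w 13.52
yaw 0.09 then tool x -0.04 y 0.06 z 0.01 cm
```

Plate width reads 13.5, so it is the 14 mm plate. Lift it out.

```bash
python3 -m crank '[{"x":0,"y":0,"z":-1,"yaw":0,"gripper":1},{"x":0,"y":0,"z":-2,"yaw":0,"gripper":1},{"x":0,"y":0,"z":-3,"yaw":0,"gripper":1},{"x":0,"y":0,"z":-2.5,"yaw":0,"gripper":1},{"x":0,"y":0,"z":0,"yaw":3.6,"gripper":1},{"x":0,"y":0,"z":0,"yaw":3.6,"gripper":1},{"x":0,"y":0,"z":0,"yaw":0,"gripper":1}]' 60; python3 -c "
from h import *
x,y=j2w([-34.1,-48])
go(x,y,140,-3.13)"
```

```text
t: 18.6
ee_pos: [448.2, 190.1, 195.5]
ee_rot: [1.0, -0.027, 0.0, -0.0]
force: [0.0, -1.5, -1.6]
width: 0.155
t 18.60 pose [448.2 190.1 195.5] ang -3.05 tilt [0.0007 0.0001] jig [  -5.8 -180.4] F [ 0.  -1.5 -1.6] w 13.23
yaw 0.08 then tool x -2.83 y -13.24 z 5.55 cm
```

```bash
python3 -m crank '[{"x":-0.5,"y":-2.5,"z":0,"yaw":0.08,"gripper":1},{"x":-0.6,"y":-3,"z":0,"yaw":0,"gripper":1},{"x":-0.6,"y":-3,"z":0,"yaw":0,"gripper":1},{"x":-0.6,"y":-3,"z":0,"yaw":0,"gripper":1},{"x":-0.5,"y":-1.7,"z":0.5,"yaw":0,"gripper":1},{"x":0,"y":0,"z":2,"yaw":0,"gripper":1},{"x":0,"y":0,"z":2,"yaw":0,"gripper":1},{"x":0,"y":0,"z":0,"yaw":0,"gripper":1},{"x":0,"y":0,"z":0,"yaw":0,"gripper":1}]'; python3 -c "
from h import *
x,y=j2w([-34.1,-48])
go(x,y,146,-3.13)
a=save('side','pics/s3.png')['pixels'][220:300,260:360];b=save('top','pics/t4.png')['pixels'][210:290,260:360]
f=lambda a:cv2.resize(a[:,:,::-1],None,fx=4,fy=4,interpolation=cv2.INTER_CUBIC)
cv2.imwrite('pics/st.png',np.hstack([f(a),f(b)]))"
```

```text
t: 19.5
ee_pos: [427.4, 323.4, 150.2]
ee_rot: [1.0, -0.026, -0.0, 0.0]
force: [-0.4, 0.7, -1.4]
width: 0.157
t 19.50 pose [427.4 323.4 150.2] ang -3.00 tilt [-0.0003 -0.0003] jig [-33.9 -48.4] F [-0.4  0.7 -1.4] w 13.38
yaw 0.13 then tool x -0.02 y -0.04 z 0.42 cm
```

View pics/st.png

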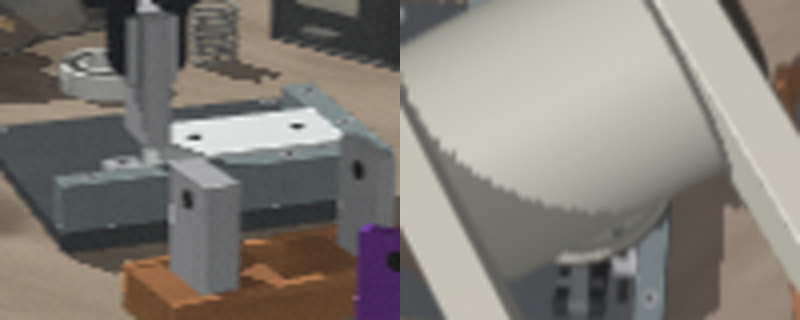

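The plate hangs between the stop (zoom 123,162) and the block end (170,140), lower edge just above both. Lower it gently.

```bash
python3 -m crank '[{"x":-0.02,"y":0,"z":0.4,"yaw":0.1,"gripper":1},{"x":0,"y":0,"z":0.3,"yaw":0,"gripper":1},{"x":0,"y":0,"z":0.3,"yaw":0,"gripper":1},{"x":0,"y":0,"z":0.2,"yaw":0,"gripper":1},{"x":0,"y":0,"z":0,"yaw":0,"gripper":1}]'; python3 -c "
from h import *
x,y=j2w([-34.1,-48])
go(x,y,116,-3.13)"
```

```text
t: 20.1
ee_pos: [427.0, 323.4, 137.3]
ee_rot: [1.0, -0.027, -0.0, 0.0]
force: [-0.3, 0.7, -0.9]
width: 0.155
t 20.10 pose [427.  323.4 137.3] ang -3.15 tilt [-0.0006 -0.0004] jig [-34.3 -48.5] F [-0.3  0.7 -0.9] w 13.28
yaw -0.02 then tool x 0.02 y -0.05 z 2.13 cm
```

Bottom is at about 33 mm, already inside the gap with no contact force. Continue down.

```bash
python3 -m crank '[{"x":0.02,"y":0,"z":0.5,"yaw":0,"gripper":1},{"x":0,"y":0,"z":0.5,"yaw":0,"gripper":1},{"x":0,"y":0,"z":0.5,"yaw":0,"gripper":1},{"x":0,"y":0,"z":0.3,"yaw":0,"gripper":1},{"x":0,"y":0,"z":0,"yaw":0,"gripper":1}]'; python3 -m crank '[{"x":0,"y":0,"z":0.2,"yaw":0,"gripper":1},{"x":0,"y":0,"z":0,"yaw":0,"gripper":1}]'; python3 -c "
from h import *
x,y=j2w([-34.1,-48])
go(x,y,116,-3.13)"
```

```text
t: 20.6
ee_pos: [427.1, 323.4, 119.1]
ee_rot: [1.0, -0.028, -0.0, 0.0]
force: [0.6, 0.0, -1.7]
width: 0.157
t: 20.8
ee_pos: [427.3, 323.5, 117.6]
ee_rot: [1.0, -0.028, -0.0, 0.0]
force: [-0.0, 0.6, -2.1]
width: 0.162
t 20.80 pose [427.3 323.5 117.6] ang -3.16 tilt [-0.0001 -0.0001] jig [-34.  -48.4] F [-0.   0.6 -2.1] w 13.86
yaw -0.03 then tool x -0.01 y -0.04 z 0.16 cm
```

```bash
python3 -m crank '[{"x":0,"y":0,"z":0.1,"yaw":0,"gripper":1},{"x":0,"y":0,"z":0,"yaw":0,"gripper":1}]'; python3 -m crank '[{"x":0,"y":0,"z":0.1,"yaw":0,"gripper":1},{"x":0,"y":0,"z":0,"yaw":0,"gripper":1}]'; python3 -c "
from h import *
x,y=j2w([-34.1,-48])
go(x,y,116,-3.13)"
```

```text
t: 21.0
ee_pos: [427.3, 323.5, 116.6]
ee_rot: [1.0, -0.028, -0.0, 0.0]
force: [-0.7, -0.2, -2.3]
width: 0.158
t: 21.2
ee_pos: [427.5, 323.6, 116.2]
ee_rot: [1.0, -0.028, 0.0, -0.0]
force: [-1.6, -1.0, 5.9]
width: 0.156
t 21.20 pose [427.5 323.6 116.2] ang -3.16 tilt [0.0006 0.0002] jig [-33.8 -48.3] F [-1.6 -1.   5.9] w 13.35
yaw -0.03 then tool x -0.03 y -0.03 z 0.02 cm
```

Seated at TCP 116.2 mm, as predicted. Release and retreat.

```bash
python3 -m crank '[{"x":0,"y":0,"z":0,"yaw":0,"gripper":1.5},{"x":0,"y":0,"z":0,"yaw":0,"gripper":2},{"x":0,"y":0,"z":0,"yaw":0,"gripper":2.6},{"x":0,"y":0,"z":0,"yaw":0,"gripper":2.8},{"x":0,"y":0,"z":-1,"yaw":0,"gripper":2.8},{"x":0,"y":0,"z":-3,"yaw":0,"gripper":2.8},{"x":0,"y":0,"z":-4,"yaw":0,"gripper":2.8},{"x":0,"y":0,"z":-4,"yaw":0,"gripper":2.8}]'; python3 -m crank '[{"x":-4,"y":0,"z":-3,"yaw":0,"gripper":2.8},{"x":-4,"y":-3,"z":-2,"yaw":0,"gripper":2.8},{"x":-4,"y":-4,"z":0,"yaw":0,"gripper":2.8},{"x":-4,"y":-4,"z":0,"yaw":0,"gripper":2.8},{"x":-4,"y":-4,"z":0,"yaw":0,"gripper":2.8},{"x":-3,"y":-4,"z":0,"yaw":0,"gripper":2.8},{"x":0,"y":-4,"z":0,"yaw":0,"gripper":2.8},{"x":0,"y":0,"z":0,"yaw":0,"gripper":2.8},{"x":0,"y":0,"z":0,"yaw":0,"gripper":2.8}]'; python3 -c "
from h import *
go(206,537,303,-3)
a=save('side','pics/s5.png')['pixels'][215:305,265:365];b=save('top','pics/t5.png')['pixels'][205:295,250:350]
f=lambda a:cv2.resize(a[:,:,::-1],None,fx=4,fy=4,interpolation=cv2.INTER_CUBIC)
cv2.imwrite('pics/st5.png',np.hstack([f(a),f(b)]))"
```

```text
t: 22.0
ee_pos: [427.0, 323.3, 237.7]
ee_rot: [1.0, -0.028, -0.0, 0.0]
force: [1.6, 0.9, 0.3]
width: 0.328
t: 22.9
ee_pos: [225.9, 549.1, 284.2]
ee_rot: [1.0, -0.027, -0.0, 0.0]
force: [0.9, -0.7, -0.9]
width: 0.324
t 22.90 pose [225.9 549.1 284.2] ang -3.09 tilt [-0.0003 -0.0009] jig [-247.4  165.9] F [ 0.9 -0.7 -0.9] w 27.69
yaw -0.09 then tool x -1.92 y 1.31 z -1.88 cm
```

View pics/st5.png

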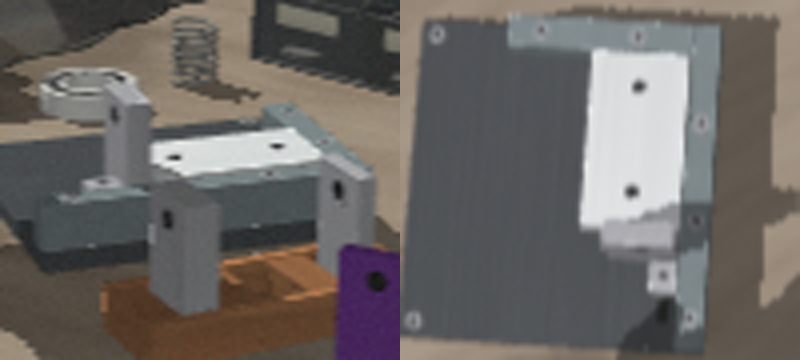

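The plate stands upright between stop and block; the other two plates are still in the rack. I'll check flushness numerically by projecting the flush pose onto the picture.

Run:
```python
from h import *
import pickle
c=pickle.load(open("top.pkl","rb")); im=cv2.imread("pics/t5.png")
P=lambda p:w2px(c,[[*j2w(p),p[2]]])[0]
print("flush corners zoom4",[((P(p)-[250,205])*4+1.5+[400,0]).round(1).tolist() for p in([74,-15,40],[74,-71,40],[-26,-71,40],[-26,-15,40])])
# +y top edge & end edge located by brightness threshold along jig rows
g=cv2.cvtColor(im,cv2.COLOR_BGR2GRAY).astype(np.float32)
def prof(a,b,n=400):
    t=np.linspace(0,1,n)[:,None]; w=np.array(a)*(1-t)+np.array(b)*t
    px=np.array([P(q) for q in w],np.float32); v=cv2.remap(g,px[:,0:1],px[:,1:2],cv2.INTER_LINEAR).ravel()
    i=np.argmax(np.abs(np.diff(cv2.GaussianBlur(v[:,None],(1,31),0).ravel()))); return w[i].round(1)
for x in(-15,10,35,60): print("y edge",x,prof([x,5,40],[x,-35,40])[1], "fence-side",prof([x,-60,40],[x,-82,40])[1])
for y in(-25,-20,-45,-60): print("x edge",y,prof([55,y,40],[90,y,40])[0])
print("-x edge",prof([-45,-18,40],[-5,-18,40])[0])
```

```text
flush corners zoom4 [[593.1, 49.5], [691.9, 55.1], [680.3, 230.3], [580.3, 224.3]]
y edge -15 -13.7 fence-side -70.3
y edge 10 -14.1 fence-side -69.9
y edge 35 -14.5 fence-side -68.3
y edge 60 -14.9 fence-side -69.0
x edge -25 73.0
x edge -20 75.1
x edge -45 55.8
x edge -60 75.4
-x edge -28.0
```

Run:
```python
from h import *
import pickle
c=pickle.load(open("top.pkl","rb")); g=cv2.cvtColor(cv2.imread("pics/t5.png"),cv2.COLOR_BGR2GRAY).astype(np.float32)
g0=cv2.cvtColor(c["pixels"],cv2.COLOR_RGB2GRAY).astype(np.float32)
P=lambda p:w2px(c,[[*j2w(p),p[2]]])[0]
def prof(a,b,g=g,n=400):
    t=np.linspace(0,1,n)[:,None]; w=np.array(a)*(1-t)+np.array(b)*t
    px=np.array([P(q) for q in w],np.float32); v=cv2.GaussianBlur(cv2.remap(g,px[:,0:1],px[:,1:2],cv2.INTER_LINEAR),(1,31),0).ravel()
    i=np.argmax(np.abs(np.diff(v))); return w[i]
def line(name,pts,k,g=g):
    s=np.array([p[0] for p in pts]);m=np.array([prof(a,b,g)[k] for _,a,b in pts]);m0=np.median(m);ok=abs(m-m0)<3
    q=np.polyfit(s[ok],m[ok],1);print(name,"mean %.2f slope deg %.2f n %d resid %.2f"%(m[ok].mean(),np.degrees(np.arctan(q[0])),ok.sum(),np.std(m[ok]-np.polyval(q,s[ok]))))
X=np.arange(-20,70,3.)
XA=np.arange(-85,85,4.)
line("block +y",[(x,[x,0,40],[x,-30,40]) for x in X],1)
line("base +y edge",[(x,[x,100,12],[x,76,12]) for x in XA],1)
line("long fence inner (before)",[(x,[x,-63,38],[x,-79,38]) for x in np.arange(-30,68,3.)],1,g0)
line("long fence outer",[(x,[x,-80,38],[x,-95,38]) for x in XA],1)
Y=np.arange(-66,-17,2.)
line("end fence inner (before)",[(y,[66,y,38],[82,y,38]) for y in np.arange(-66,30,2.)],0,g0)
line("block +x",[(y,[62,y,40],[84,y,40]) for y in Y],0)
line("block -x",[(y,[-40,y,40],[-14,y,40]) for y in np.arange(-32,-16,1.)],0)
line("end fence outer",[(y,[84,y,38],[100,y,38]) for y in np.arange(-85,30,3.)],0)
```

```text
block +y mean -14.35 slope deg -0.02 n 30 resid 0.47
base +y edge mean 87.56 slope deg 0.04 n 43 resid 0.66
long fence inner (before) mean -70.57 slope deg 0.16 n 33 resid 0.84
long fence outer mean -86.60 slope deg -0.12 n 38 resid 0.95
end fence inner (before) mean 73.46 slope deg 0.18 n 47 resid 0.86
block +x mean 74.46 slope deg -0.97 n 25 resid 0.83
block -x mean -27.61 slope deg -0.00 n 11 resid 0.45
end fence outer mean 98.05 slope deg -1.23 n 25 resid 0.90
```

Image check: the block's yaw error is -0.02°, its +y face is within 0.2 mm of the flush position, and its +x edge lies at the end fence. Handing in.

```bash
python3 -c "
from cell import manip
print(manip.job_done())"
```

```text
the job is handed in; nothing more can be done
None
```

The block is pushed flush into the corner, the 14 mm plate is standing in the gap between stop and block, and the job is handed in at about 23 s on the robot's clock.

- **Block:** I gripped it to square it up and slid it against the end fence. I then pushed it with shut fingers against the long fence (peak 58 N) and finally against the end fence again (24 N).
- **Gap and plate choice:** Touching the block's end and then the far side of the stop with the same finger gave a gap of about 17.1 mm; the first image gave 17.6 mm. That rules out the 18 mm plate, so I did not try it. I took the 14 mm plate from the rack's centre slot (it read 13.5 mm in the jaws). It went in without side force and touched the base plate at the expected height.

**Last checks:**
- The final pictures show the plate upright between stop and block, the other two plates still in the rack, and the bearing, spring and purple plate as before. The piston was not in those views, but the arm never went near it.
- Edge measurements put the block's long (+y) side at -0.02° to the fixture and within about 0.2 mm of flush with the long fence.
- **Disagreeing:** the block's -x end measured about 1 mm from its flush position. I put this down to the camera seeing that end's side face, because the +x edge matched the fence and the final push stopped hard there. The +x edge also showed a slope of about -1°, but the end fence's outer edge showed a similar slope in the same picture.

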